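Lay an instrument cassette flat for the steriliser

ROBOT

A 7-joint arm with a two-finger parallel gripper is mounted at the origin on the work surface. World frame = base frame: x ahead of the robot, y to its left, z up, the work surface at z = 0. Lengths are in m, angles in degrees, forces in N, time in s.
With the tool pointing down it reaches from about 0.425 to 0.825 m from the base axis. Payload 3.6 kg.
Tool frame: the origin (TCP) lies on the centre line of the jaws, within the pads' length; the fingertips stand 22 mm ahead of it and the grasp point (between the pads) lies 3 mm ahead of it; z points along the fingers, y is the line along which they close (so a half turn about z gives the same grasp; the last joint's range is limited). The gripper opens to 93 mm and grips with 3 to 60 N. Pads are 15 mm wide; open, the fingers measure 128 mm over their backs; the gripper's body (75 mm by 188 mm) begins 65 mm behind the grasp point.
Start: joints at [66.492, 35.231, -0.722, 81.555, 0.464, 63.22, -2.315], TCP at [0.243, -0.603, 0.241] pointing down, gripper open.
Joint ranges: [-178.69, 178.69], [-17.37, 117.87], [-77.05, 75.6], [15.02, 138.74], [-78.02, 258.01], [0.78, 113.62], [-162.83, 162.83]. Speed limits (degrees/s): [159.86, 159.86, 180, 180, 180, 180, 180].

INTERFACE

Orientations are given as [roll, pitch, yaw] about the fixed x, y, z axes, in that order (R = Rz(yaw) Ry(pitch) Rx(roll)).
In Python, from bench import status, imaging, job_done gives the robot as it stands.
- The arm moves only by the tool apply_moves, never from a script. Its argument "targets" is one flat list of numbers, 7 for each row, row after row: the shift along the world's x, y, z in shares of 0.5 m (1.0 is 0.5 m), then the turn, a rotation vector about the world's x, y, z in fractions of the full range, 1 being 90 degrees, then the finger opening in m, from 0 to 0.093. In form: [dx, dy, dz, ax, ay, az, gripper, dx, dy, dz, ax, ay, az, gripper, ...]. A call has 1 to 12 rows; each row is the pose to reach, as a shift and turn from the pose commanded when the call began; what a row does not reach only later rows make up. A row lasts 1/12 s, in which the tool goes at most 41.7 mm and 7.16 degrees, less where a joint would pass 70% of its speed; a pose out of reach is approached as far as the arm can. No shift or turn number may pass 1 either way. A call with a gripper value outside its range is refused whole. The fingers move at their own pace and stop on an object; "force" is the grip in N (left out, the last holds). Time passes only in rows, so rows that repeat a pose let the fingers close. It gives the time, the measured TCP pose, the force, the opening and the grip force at its end, in the units of the state.
- status.get_obs(): the state, without advancing time (a new reading comes with each control period).
- imaging.snapshot(name): name is "scene" or "top"; returns the picture (420x560x3 uint8, blue, green, red); there is no depth.
- imaging.camera_model(name): a dict with "K" (3x3 intrinsics, pixels), "position" and "rotation" of the camera in the world. Camera axes: x right, y up, looking along -z (the intrinsics and any distortion apply to the point x, -y, -z); pixel columns grow to the right and rows downward; lengths in m; the calibration is good to about 2 mm. A picture is of the moment at which its call begins. camera_model takes no time and is no camera call.
- job_done(): hands the job in; it is judged then, once.
The state is a dict: "clock": time; "joint_positions": joint angles; "dq": joint speeds; "effort": joint torques, N m; "tcp_pos": TCP position; "ee_rot": TCP orientation; "wrist_force": force on the tool from outside, world axes, zero at the start; "moment": the same for the moment, N m; "finger_gap": opening from 0.0 (shut) to 1.0 (fully open); "finger_force": force on a finger pad.
Only numpy, scipy, OpenCV 4.12 (cv2) and the standard library are available. Lean on these libraries where they do the work, as an engineer would, in place of code of your own. Each camera call takes 0.05 s, during which the arm holds its last target. There are 200 camera calls.

TASK

Two perforated steel instrument cassettes stand on edge side by side on the steriliser's loading tray. Using the fingers only to push, never gripping or lifting anything, tip the taller cassette over so that it falls flat on the tray towards the raised end stop, and then push it along the tray until its front edge rests fully and squarely against the stop. Leave the shorter cassette standing where it is, and do not disturb the cup in front of it or the other things on the counter.

Things in the scene. Friction and masses are not known exactly. Their poses are not given: they have to be found in the camera images.
- tray: fixed steel tray 290 x 290 mm, dark rubber facing, surface 6 mm above the counter. Origin: centre of underside. Its +y points to the end stop, a full-width bar 32 mm high (over the counter), face at y = +135 mm, back at 149. Lips 5 mm thick, 14 mm high along the edges x = +-142 mm; edge y = -145 mm is open
- cassette: taller cassette: loose perforated steel box, 0.3-0.6 kg, 110 mm wide (x), 32 thick (y), 130 tall (z). Starts upright in the left or right half of the tray, +y to the stop, square within 4 deg. Origin: centre of underside. Pushed near its top towards the stop it pivots on its lower front edge, topples with little sliding and lies 32 mm high, 35 to 95 mm short of the stop
- cassette_top (a point): centre of the cassette's 110 x 32 mm top face, 130 mm from its origin along its z; once the cassette has been tipped over this is the middle of its front edge, which has to meet the stop
- short_cassette: the shorter cassette, to be left standing: 100 mm wide (x), 40 mm thick (y), 80 mm tall (z), loose, 0.4 kg, in the other half of the tray, its centre about 140 mm from the tall one's. Origin: centre of its underside
- cup: small open steel cup, 54 mm across, 50 mm tall, loose, standing on the tray between the shorter cassette and the stop. Origin: centre of its underside
- bottle: brown glass bottle, 60 mm across, 140 mm tall, loose on the counter to the left of the tray. Origin: centre of its underside
- jar: white jar with steel lid, 64 mm across, 75 mm tall, loose on the counter to the left of the tray. Origin: centre of its underside
- bowl: steel bowl, 130 mm across, 45 mm tall, loose on the counter to the right of the tray. Origin: centre of its underside
- carton: cardboard carton 60 x 110 x 45 mm, loose on the counter to the right of the tray. Origin: centre of its underside
- spatula: flat steel spatula, 190 mm long, lying loose on the counter near the robot, right of the tray. Origin: under its middle
There are look-alikes about, which are no part of the job. What is shaped like the short_cassette but blue is not meant.

How it is judged (in metres and radians):
On the way, in this order (a step that is already met when the one before it is completed fails the run):
1. the taller cassette lies flat on the tray, tipped over towards the stop (angle between cassette's own z axis and vertical between 1.5 and 1.64 rad and angle between cassette's own x axis and vertical between 1.5 and 1.64 rad and angle between the z axis of cassette and the y axis of tray, either way round below 0.5 rad and y of cassette_top in the frame of tray above 0.02 m and height (world z) of cassette_top below 0.03 m), for 0.2 s.
2. its front edge is against the stop (y of cassette_top in the frame of tray above 0.13 m and height (world z) of cassette_top below 0.03 m), for 0.2 s.
At the end, for the whole second after the job is handed in: The taller cassette lies flat on the tray (within 4 degrees), at rest, the middle of its front edge within 5 mm of the stop's face and the cassette square to the tray within 4 degrees; the shorter cassette and the cup stand upright within 15 mm of where they were (all of step 2 and angle between cassette's own z axis and vertical between 1.5 and 1.64 rad and angle between cassette's own x axis and vertical between 1.5 and 1.64 rad and height (world z) of cassette below 0.03 m and angle between the z axis of cassette and the y axis of tray, either way round below 0.07 rad and linear speed of cassette below 0.01 m/s and angle between each of short_cassette, cup's own z axis and vertical below 0.05 rad and distance of each of short_cassette, cup from where it was at the start of the episode below 0.015 m); the robot touches nothing.
It fails at once if the taller cassette is lifted or carried (height (world z) of cassette above 0.04 m or height (world z) of cassette_top above 0.155 m).
It fails at once if the shorter cassette is tipped, lifted or shifted by more than 15 mm (angle between short_cassette's own z axis and vertical above 0.3 rad or distance of short_cassette from where it was at the start of the episode above 0.015 m).
It fails at once if the cup is tipped, lifted or shifted by more than 15 mm (angle between cup's own z axis and vertical above 0.3 rad or distance of cup from where it was at the start of the episode above 0.015 m).
It fails at once if another thing on the counter is moved by more than 30 mm (distance of any of bottle, jar, bowl, carton, spatula from where it was at the start of the episode above 0.03 m).
It also fails if it takes over 43 s, if anything falls off the work surface, if the arm or the gripper's body presses on something with over 40 N, if the wrist force passes 120 N, or if a joint passes its speed limit or range.

## Working session

There is one attempt and no reset: what is moved stays moved. The work goes in short steps, Python scripts to look and compute and a tool call to move; the robot and the scene stay as the last step left them, time stands still between calls to the robot, and variables do not carry over. Pictures are saved under pics/ and viewed, at most 10 in all, crops included, and the job is handed in when it is done.

Besides the shell and the picture viewer there is one more tool, called after "Call:" as a command line: name --argument value ..., lists and objects as JSON in quotes. apply_moves: Moves the arm, as the interface text tells. Its arguments: {"type":"object","properties":{"targets":{"type":"array","items":{"type":"number"}},"force":{"type":"number"}},"required":["targets"]}

```bash
mkdir -p pics
cat > h.py <<'E'
import numpy as np, cv2
from bench import status, imaging
def proj(n,P):
    c=imaging.camera_model(n);R=np.array(c["rotation"]);K=np.array(c["K"])
    q=(np.atleast_2d(P)-np.array(c["position"]))@R
    q=q*[1,-1,-1]; u=q@K.T
    return u[:,:2]/u[:,2:]
def ray(n,uv,z):
    c=imaging.camera_model(n);R=np.array(c["rotation"]);K=np.array(c["K"]);p=np.array(c["position"])
    uv=np.atleast_2d(uv).astype(float)
    d=np.c_[uv,np.ones(len(uv))]@np.linalg.inv(K).T*[1,-1,-1]@R.T
    return p+d*((z-p[2])/d[:,2])[:,None]
E
python3 - <<'E'
from h import *
for n in("scene","top"):
    im=imaging.snapshot(n);cv2.imwrite(f"pics/{n}0.png",cv2.resize(im,(784,588),interpolation=cv2.INTER_CUBIC))
    cv2.imwrite(f"{n}_raw.png",im)
    print(imaging.camera_model(n))
print(status.get_obs())
E
```

```text
{'K': array([[416.16331098,   0.        , 283.89536501],
       [  0.        , 416.16331098, 215.68136494],
       [  0.        ,   0.        ,   1.        ]]), 'position': array([1.40602508, 0.23502802, 0.73437939]), 'rotation': array([ 55.01213742,  -0.1697423 , 105.41448896])}
{'K': array([[436.13781635,   0.        , 274.42590818],
       [  0.        , 436.13781635, 210.86443501],
       [  0.        ,   0.        ,   1.        ]]), 'position': array([0.28900138, 0.0025029 , 1.24612314]), 'rotation': array([ 1.34751655e+01, -8.09427833e-02, -9.57845688e+01])}
{'clock': 0.1, 'joint_positions': array([66.49212949, 35.28496002, -0.72494349, 81.63017305,  0.46508336,
       63.22139049, -2.31668843]), 'dq': array([-0.02511188, -0.03714371,  0.0687732 , -0.10001355,  0.00369353,
       -0.05736154,  0.00223228]), 'effort': array([ 1.80336428e-03, -4.60039687e+01,  2.10364130e-01, -1.66243064e+01,
       -6.11232896e-02,  1.69042504e-02,  1.12016005e-04]), 'tcp_pos': array([ 0.24316203, -0.60209168,  0.23959408]), 'ee_rot': array([-1.79866362e+02,  1.36623320e-03,  2.19934744e+01]), 'wrist_force': array([ 0.34063147, -0.12494317, -1.08011916]), 'moment': array([ 0.00334103,  0.02270779, -0.04333816]), 'finger_force': 0.0, 'finger_gap': 1.0013806312588192}
```

```bash
sed -i 's/R=np.array(c\["rotation"\])/R=Rot.from_euler("xyz",c["rotation"],degrees=True).as_matrix()/; 1a from scipy.spatial.transform import Rotation as Rot' h.py; cat h.py | head -8; python3 -c "
from h import *
print(proj('top',[[.243,-.602,.24],[0,0,0]]),proj('scene',[.243,-.602,.24]))"
```

```text
import numpy as np, cv2
from scipy.spatial.transform import Rotation as Rot
from bench import status, imaging
def proj(n,P):
    c=imaging.camera_model(n);R=Rot.from_euler("xyz",c["rotation"],degrees=True).as_matrix();K=np.array(c["K"])
    q=(np.atleast_2d(P)-np.array(c["position"]))@R
    q=q*[1,-1,-1]; u=q@K.T
    return u[:,:2]/u[:,2:]
[[542.74980555 308.45399474]
 [285.79969901 427.90345808]] [[133.71516608 105.3907403 ]]
```

View pics/scene0.png

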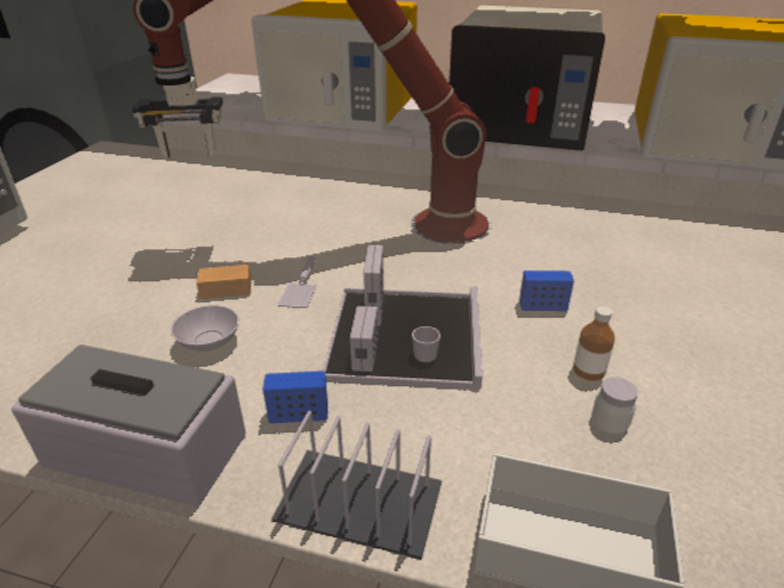

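View pics/top0.png

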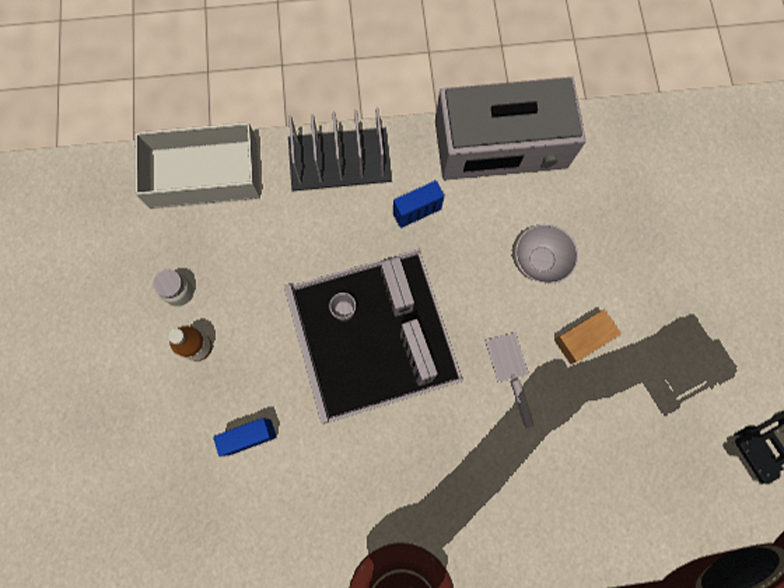

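The scene shows the grey tray, with its stop bar at left in the top view (about 308,352). The tall grey cassette is the one nearer the robot (top 418,350; scene 373,277). The short grey cassette (top 398,285; scene 365,340) has the cup in front of it (343,305). The blue look-alikes are at top (418,203) and (245,437). I'll confirm in enlarged crops.

Run:
```python
import cv2
a=cv2.imread("top_raw.png")[172:308,196:336];cv2.imwrite("pics/topc.png",cv2.resize(a,None,fx=4.3,fy=4.3,interpolation=cv2.INTER_CUBIC))
a=cv2.imread("scene_raw.png")[170:280,225:350];cv2.imwrite("pics/scenec.png",cv2.resize(a,None,fx=5,fy=5,interpolation=cv2.INTER_CUBIC))
```

```text
(no output)
```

View pics/topc.png

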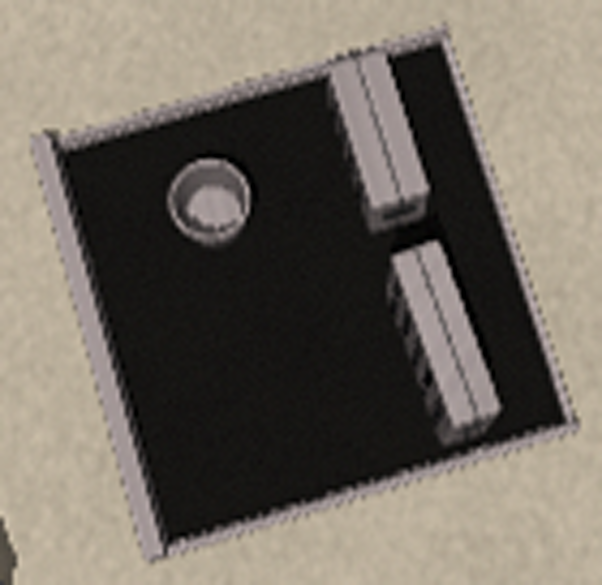

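View pics/scenec.png

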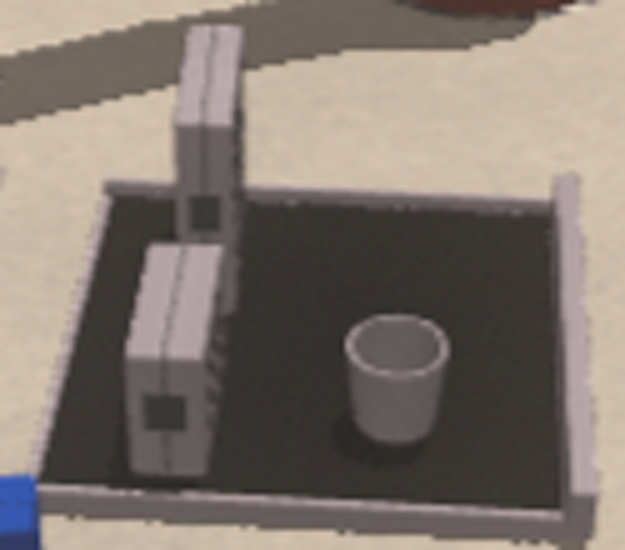

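Both crops confirm it: the grey cassette near the robot is the tall one, with top face corners at about (391,253), (439,242), (500,407) and (454,428) in the top crop. The grey cassette behind the cup is the short one.

Run:
```python
from h import *
np.set_printoptions(precision=4,suppress=True)
T=lambda p:(np.array(p,float)+.5)/4.3-.5+[196,172]
S=lambda p:(np.array(p,float)+.5)/5-.5+[225,170]
stop=ray('top',T([(33,140),(50,133),(165,550),(147,560)]),.032);print('stop',stop)
lip=ray('top',T([(447,30),(577,425)]),.014);print('lip open corners',lip)
tall=ray('top',T([(391,253),(439,242),(500,407),(454,428)]),.136);print('tall',tall,tall.mean(0))
sh=ray('top',T([(330,68),(385,53),(429,195),(375,212)]),.086);print('short',sh,sh.mean(0))
cup=ray('top',T([(210,200)]),.056);print('cup',cup)
print('scene tall',ray('scene',S([(188,27),(242,28),(228,125),(176,125)]),.136))
print('scene short',ray('scene',S([(150,245),(222,246),(206,358),(127,358)]),.086))
for a,q in(('stop',stop[2]-stop[1]),('stopo',stop[3]-stop[0]),('lip',lip[1]-lip[0]),('tallL',tall[3]-tall[0]),('tallR',tall[2]-tall[1]),('sh',sh[2]-sh[1]),('shL',sh[3]-sh[0])):print(a,np.linalg.norm(q),np.degrees(np.arctan2(q[1],q[0])))
# fit tray pose
from scipy.optimize import least_squares
loc=np.array([[-.145,.149,.032],[-.145,.135,.032],[.145,.135,.032],[.145,.149,.032],[-.145,-.145,.014],[.145,-.145,.014]])
uv=T([(33,140),(50,133),(165,550),(147,560),(447,30),(577,425)])
def fit(loc,uv,z0,x0,sgn):
  def f(p):
    c,s=np.cos(p[2]),np.sin(p[2]);R=np.array([[c,-s],[s,c]])
    P=np.c_[loc[:,:2]@R.T+p[:2],loc[:,2]+z0];return (proj('top',P)-uv).ravel()
  r=least_squares(f,x0);print(r.x,np.degrees(r.x[2]),abs(r.fun).max());return r.x
x0=[.5,0,0.25]
for s in(1,-1):
  l=loc*[s,1,1]; print('tray sgn',s); t=fit(l,uv,0,x0,s)
b=lambda w,d,h:np.array([[w/2,d/2,h],[w/2,-d/2,h],[-w/2,-d/2,h],[-w/2,d/2,h]])
print('tall');c=fit(b(.11,.032,.13),T([(391,253),(439,242),(500,407),(454,428)]),.006,x0,1)
print('short');d=fit(b(.1,.04,.08),T([(330,68),(385,53),(429,195),(375,212)]),.006,x0,1)
```

```text
stop [[0.6185 0.1728 0.032 ]
 [0.6221 0.1612 0.032 ]
 [0.3418 0.1064 0.032 ]
 [0.3368 0.1182 0.032 ]]
lip open corners [[ 0.6727 -0.1129  0.014 ]
 [ 0.3954 -0.1666  0.014 ]]
tall [[ 0.4984 -0.0518  0.136 ]
 [ 0.5022 -0.0814  0.136 ]
 [ 0.3999 -0.106   0.136 ]
 [ 0.3904 -0.0775  0.136 ]] [ 0.4478 -0.0792  0.136 ]
short [[ 0.6324 -0.0282  0.086 ]
 [ 0.6389 -0.0645  0.086 ]
 [ 0.5427 -0.0823  0.086 ]
 [ 0.5351 -0.047   0.086 ]] [ 0.5873 -0.0555  0.086 ]
cup [[0.5602 0.0575 0.056 ]]
scene tall [[ 0.3991 -0.1063  0.136 ]
 [ 0.3917 -0.0757  0.136 ]
 [ 0.4955 -0.0526  0.136 ]
 [ 0.5031 -0.0796  0.136 ]]
scene short [[ 0.5469 -0.0816  0.086 ]
 [ 0.5373 -0.044   0.086 ]
 [ 0.6318 -0.0233  0.086 ]
 [ 0.6424 -0.0613  0.086 ]]
stop 0.28565066059490896 -168.93708987793403
stopo 0.2869462383937483 -169.0351646472087
lip 0.2825125590800349 -169.03215413133375
tallL 0.11104668542722715 -166.62588159033598
tallR 0.10522388408291024 -166.46873407864678
sh 0.09786212277570061 -169.5495907781896
shL 0.09909734104745162 -169.02624417102749
tray sgn 1
[0.5145 0.0936 2.936 ] 168.21782733553638 153.67016610733882
tray sgn -1
[0.507  0.001  0.1924] 11.02279863008494 1.4148537572513646
tall
[ 0.4478 -0.0792  0.2342] 13.417666831380958 1.066236995692833
short
[ 0.5873 -0.0555  0.1878] 10.760250625440378 0.8389415732694943
```

Careful with the scale: shifts go in shares of 0.5 m and turns go in shares of 90 degrees. That gives: 0.467 m is 0.934, 0.2335 m is 0.467, 1.379 rad is 0.8779.

Call:
apply_moves --targets '[0.216,0.467,0,0,0,0.4393,0.06,0.216,0.467,0,0,0,0.4393,0.06,0.216,0.467,0,0,0,0.4393,0.06,0.216,0.467,0,0,0,0.4393,0.06,0.216,0.467,0,0,0,0.4393,0.06,0.216,0.467,0,0,0,0.4393,0.06,0.432,0.934,0,0,0,0.8779,0.06,0.432,0.934,0,0,0,0.8779,0.06,0.432,0.934,0,0,0,0.8779,0.06,0.432,0.934,0,0,0,0.8779,0.06,0.432,0.934,0,0,0,0.8779,0.06,0.432,0.934,0,0,0,0.8779,0.06]'

```text
clock: 1.1
tcp_pos: [0.4534, -0.1471, 0.2405]
ee_rot: [-180.0, 0.0, 101.3]
wrist_force: [0.7, -1.2, -0.5]
finger_gap: 0.644
finger_force: 0.0
```

To row units: -0.109 m is -0.218, -0.1 m is -0.2.

Call:
apply_moves --targets '[0,0,-0.04,0,0,0,0.06,0,0,-0.08,0,0,0,0.06,0,0,-0.12,0,0,0,0.06,0,0,-0.16,0,0,0,0.06,0,0,-0.2,0,0,0,0.06,0,0,-0.218,0,0,0,0.06,0,0,-0.218,0,0,0,0.06,0,0,-0.218,0,0,0,0.06]'

```text
clock: 1.77
tcp_pos: [0.4533, -0.1488, 0.1317]
ee_rot: [-180.0, -0.0, 101.0]
wrist_force: [-0.0, -0.3, 1.5]
finger_gap: 0.642
finger_force: 0.0
```

Run:
```python
from h import *
im=imaging.snapshot("top");cv2.imwrite("pics/top1.png",cv2.resize(im[172:308,196:336],None,fx=4.3,fy=4.3,interpolation=cv2.INTER_CUBIC))
o=status.get_obs();print(o["tcp_pos"],o["ee_rot"],o["wrist_force"],o["finger_gap"])
c,s=np.cos(.1924),np.sin(.1924);d=o["tcp_pos"][:2]-[.507,.001];print('tray',c*d[0]+s*d[1],-s*d[0]+c*d[1])
```

```text
[ 0.45387889 -0.14893489  0.13228926] [1.79940473e+02 2.45031431e-02 1.01003214e+02] [ 0.33280026 -0.85165597 -0.17758362] 0.6455668412855433
tray -0.08081074723844148 -0.1370107498911543
```

View pics/top1.png

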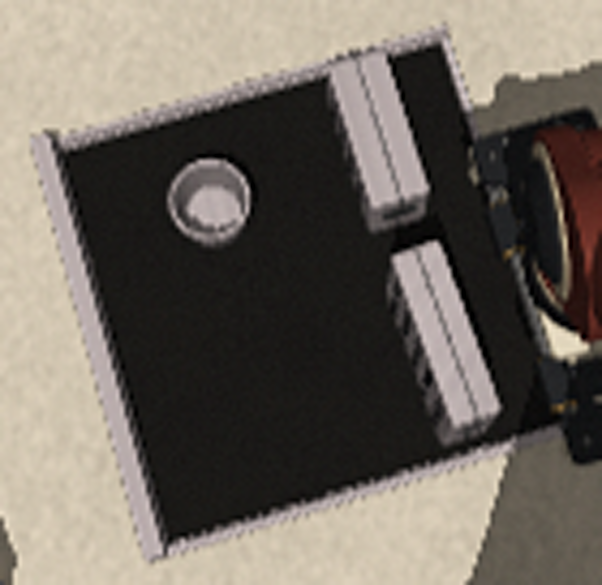

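The gripper stands behind the tall cassette, with its fingers just past the tray's open edge. Next I push towards the stop near the top.

To row units: 0.083 m is 0.166, 0.078 m is 0.156.

Call:
apply_moves --targets '[0.008,0.022,0,0,0,0,0.06,0.004,0.042,0,0,0,0,0.06,0,0.06,0,0,0,0,0.06,-0.004,0.08,0,0,0,0,0.06,-0.006,0.092,0,0,0,0,0.06,-0.008,0.102,0,0,0,0,0.06,-0.01,0.112,0,0,0,0,0.06,-0.012,0.124,0,0,0,0,0.06,-0.014,0.134,0,0,0,0,0.06,-0.016,0.146,0,0,0,0,0.06,-0.018,0.156,0,0,0,0,0.06,-0.02,0.166,0,0,0,0,0.06]'

```text
clock: 2.82
tcp_pos: [0.4432, -0.0653, 0.1316]
ee_rot: [-180.0, -0.0, 101.0]
wrist_force: [-0.1, 0.5, -0.2]
finger_gap: 0.643
finger_force: 0.0
```

Call:
apply_moves --targets '[0,0,0,0,0,0,0.06,0,0,0,0,0,0,0.06,0,0,0,0,0,0,0.06,0,0,0,0,0,0,0.06]'

```text
clock: 3.15
tcp_pos: [0.4434, -0.0663, 0.1316]
ee_rot: [-180.0, 0.0, 101.0]
wrist_force: [0.2, -0.6, -1.3]
finger_gap: 0.646
finger_force: 0.0
```

```bash
cat > snap.py <<'E'
import sys
from h import *
k=sys.argv[1]
a=imaging.snapshot("top")[172:308,196:336];b=imaging.snapshot("scene")[170:280,225:350]
a=cv2.resize(a,None,fx=2.9,fy=2.9,interpolation=cv2.INTER_CUBIC);b=cv2.resize(b,(394,347),interpolation=cv2.INTER_CUBIC)
o=np.zeros((a.shape[0],a.shape[1]+394,3),np.uint8);o[:,:a.shape[1]]=a;o[:347,a.shape[1]:]=b
cv2.imwrite(f"pics/{k}.png",o)
o=status.get_obs();print(o["clock"],o["tcp_pos"],o["ee_rot"],o["wrist_force"])
c,s=np.cos(.1924),np.sin(.1924);d=o["tcp_pos"][:2]-[.507,.001];print('tray',c*d[0]+s*d[1],-s*d[0]+c*d[1])
E
python3 snap.py tip
```

```text
3.25 [ 0.44336364 -0.06622888  0.13161706] [-1.79998509e+02  6.03051493e-03  1.00960739e+02] [-1.36124955  0.51591068 -0.11504036]
tray -0.0753173313905641 -0.05382014389429172
```

View pics/tip.png

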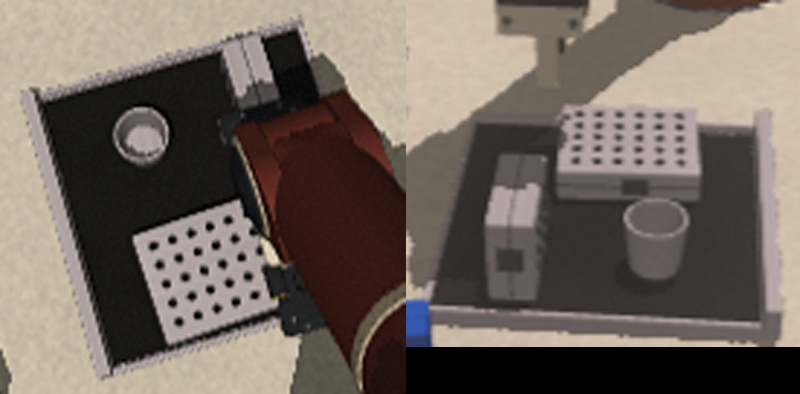

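The cassette lies flat with its perforated face up. In the top panel its front edge runs (133,236)-(166,345); in the scene panel its top face corners are (697,110), (700,176) and (558,177). The short cassette and cup are undisturbed.

Run:
```python
from h import *
np.set_printoptions(precision=4,suppress=True)
c,s=np.cos(.1924),np.sin(.1924);M=np.array([[c,s],[-s,c]])
T=lambda p:(np.array(p,float)+.5)/2.9-.5+[196,172]
S=lambda p:(np.array(p,float)-[406,0]+.5)/3.152-.5+[225,170]
print((ray('top',T([(133,236),(166,345)]),.038)[:,:2]-[.507,.001])@M.T)
print((ray('scene',S([(697,110),(700,176),(558,177),(562,107)]),.038)[:,:2]-[.507,.001])@M.T)
```

```text
[[-0.0262  0.0804]
 [-0.1344  0.0787]]
[[-0.1319  0.0793]
 [-0.0246  0.0832]
 [-0.0128 -0.0435]
 [-0.1266 -0.0508]]
```

Call:
apply_moves --targets '[0.006,-0.034,0,0,0,0,0.06,0.012,-0.066,0,0,0,0,0.06,0.012,-0.066,-0.04,0,0,0,0.06,0.012,-0.066,-0.08,0,0,0,0.06,0.012,-0.066,-0.12,0,0,0,0.06,0.012,-0.066,-0.15,0,0,0,0.06,0.012,-0.066,-0.17,0,0,0,0.06,0.012,-0.066,-0.19,0,0,0,0.06,0.012,-0.066,-0.19,0,0,0,0.06,0.012,-0.066,-0.19,0,0,0,0.06]'

```text
clock: 4.08
tcp_pos: [0.4491, -0.099, 0.0364]
ee_rot: [-179.9, -0.0, 101.0]
wrist_force: [0.1, 0.6, -0.1]
finger_gap: 0.647
finger_force: 0.0
```

To row units: 0.071 m is 0.142, -0.005 m is -0.01.

Call:
apply_moves --targets '[-0.004,0.02,0,0,0,0,0.06,-0.008,0.04,0,0,0,0,0.06,-0.01,0.052,0,0,0,0,0.06,-0.012,0.062,0,0,0,0,0.06,-0.014,0.074,0,0,0,0,0.06,-0.016,0.084,0,0,0,0,0.06,-0.018,0.096,0,0,0,0,0.06,-0.02,0.106,0,0,0,0,0.06,-0.022,0.116,0,0,0,0,0.06,-0.024,0.126,0,0,0,0,0.06,-0.026,0.134,0,0,0,0,0.06,-0.028,0.142,0,0,0,0,0.06]'

```text
clock: 5.08
tcp_pos: [0.4355, -0.0275, 0.0367]
ee_rot: [180.0, 0.0, 101.0]
wrist_force: [0.5, -4.1, 3.0]
finger_gap: 0.642
finger_force: 2.2
```

```bash
python3 snap.py push1
```

```text
5.1833 [ 0.43508854 -0.02638563  0.03653694] [ 1.79993055e+02 -7.84613016e-02  1.01097297e+02] [ 0.08983654 -1.50128841  1.177989  ]
tray -0.07582110560407011 -0.013129750591897667
```

View pics/push1.png

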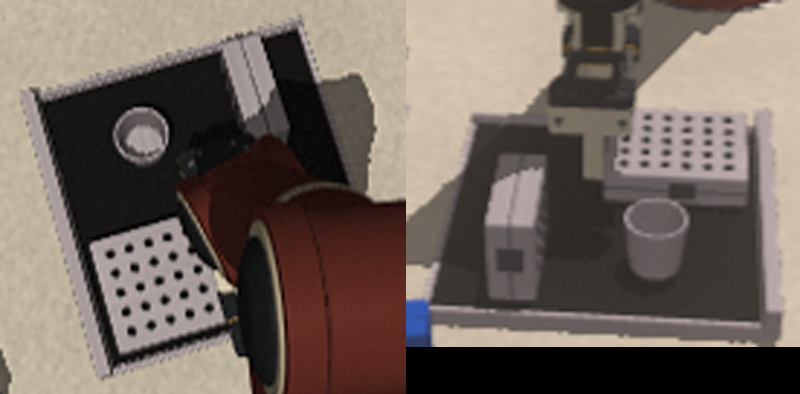

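The cassette follows the fingers squarely. Its front edge, about (90,243)-(120,355) in the top panel, is roughly 10 mm short of the stop. I'll continue slowly and watch the force.

To row units: 0.009 m is 0.018, 0.0075 m is 0.015.

Call:
apply_moves --targets '[-0.0008,0.004,0,0,0,0,0.06,-0.0016,0.008,0,0,0,0,0.06,-0.0024,0.012,0,0,0,0,0.06,-0.003,0.015,0,0,0,0,0.06,-0.0034,0.018,0,0,0,0,0.06,-0.0034,0.018,0,0,0,0,0.06]'

```text
clock: 5.68
tcp_pos: [0.4331, -0.0181, 0.0364]
ee_rot: [-179.9, -0.0, 101.1]
wrist_force: [0.5, -1.1, 0.6]
finger_gap: 0.648
finger_force: 0.5
```

To row units: 0.003 m is 0.006, 0.002 m is 0.004.

Call:
apply_moves --targets '[-0.0004,0.002,0,0,0,0,0.06,-0.0008,0.004,0,0,0,0,0.06,-0.0012,0.006,0,0,0,0,0.06,-0.0012,0.006,0,0,0,0,0.06]'

```text
clock: 6.02
tcp_pos: [0.4328, -0.016, 0.0365]
ee_rot: [-180.0, 0.0, 101.0]
wrist_force: [-0.2, -2.0, -1.1]
finger_gap: 0.64
finger_force: 1.3
```

To row units: 0.002 m is 0.004, 0.001 m is 0.002.

Call:
apply_moves --targets '[-0.0004,0.002,0,0,0,0,0.06,-0.0008,0.004,0,0,0,0,0.06,-0.0008,0.004,0,0,0,0,0.06]'

```text
clock: 6.27
tcp_pos: [0.4328, -0.016, 0.0366]
ee_rot: [-180.0, 0.2, 101.0]
wrist_force: [0.8, -6.9, -1.0]
finger_gap: 0.644
finger_force: 3.4
```

To row units: 0.002 m is 0.004, 0.001 m is 0.002.

Call:
apply_moves --targets '[-0.0004,0.002,0,0,0,0,0.06,-0.0008,0.004,0,0,0,0,0.06,-0.0008,0.004,0,0,0,0,0.06]'

```text
clock: 6.52
tcp_pos: [0.4327, -0.0159, 0.0367]
ee_rot: [-179.9, 0.3, 100.9]
wrist_force: [2.5, -11.2, -0.5]
finger_gap: 0.644
finger_force: 5.5
```

The tool has stopped advancing and the force is rising, so the cassette is on the stop. I'll seat it with a slightly firmer press, then back away and look.

To row units: 0.004 m is 0.008, 0.002 m is 0.004.

Call:
apply_moves --targets '[-0.0008,0.004,0,0,0,0,0.06,-0.0016,0.008,0,0,0,0,0.06,-0.0016,0.008,0,0,0,0,0.06,-0.0016,0.008,0,0,0,0,0.06]'

```text
clock: 6.85
tcp_pos: [0.4327, -0.0158, 0.0369]
ee_rot: [-179.9, 0.6, 100.8]
wrist_force: [4.7, -18.2, 0.4]
finger_gap: 0.648
finger_force: 9.5
```

To row units: -0.21 m is -0.42, 0.18 m is 0.36.

Call:
apply_moves --targets '[0.002,-0.01,0,0,0,0,0.06,0.006,-0.03,0,0,0,0,0.06,0.014,-0.07,0,0,0,0,0.06,0.02,-0.1,0.02,0,0,0,0.06,0.02,-0.1,0.08,0,0,0,0.06,0.02,-0.1,0.16,0,0,0,0.06,0.02,-0.1,0.24,0,0,0,0.06,0.04,-0.18,0.32,0,0,0,0.06,0.05,-0.26,0.36,0,0,0,0.06,0.06,-0.34,0.36,0,0,0,0.06,0.07,-0.42,0.36,0,0,0,0.06,0.07,-0.42,0.36,0,0,0,0.06]'

```text
clock: 7.85
tcp_pos: [0.4665, -0.2246, 0.2174]
ee_rot: [179.9, 0.3, 100.5]
wrist_force: [0.4, -0.5, -0.9]
finger_gap: 0.648
finger_force: 0.0
```

```bash
sed -i 's/fx=2.9,fy=2.9/fx=2.9,fy=2.9/' snap.py; python3 snap.py end
```

```text
7.95 [ 0.4660553  -0.22097303  0.21626597] [1.79990158e+02 2.47348175e-02 1.00627237e+02] [-0.16186183  0.29843489 -0.24020592]
tray -0.08263379903463 -0.21004796733311695
```

View pics/end.png

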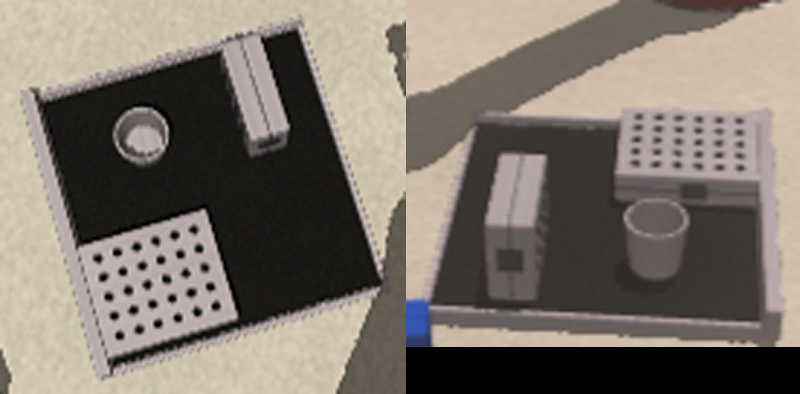

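The cassette's front edge lies on the stop, and the cup and short cassette look unmoved. I'll check squareness with sub-pixel edge fits.

```bash
python3 - <<'E'
from h import *
im=imaging.snapshot("top");cv2.imwrite("end_raw.png",im)
c,s=np.cos(.1924),np.sin(.1924);M=np.array([[c,s],[-s,c]]);o=np.array([.507,.001])
g=cv2.cvtColor(im,cv2.COLOR_BGR2GRAY).astype(np.float32)
def edge(xs,y0,y1,z,axis):  # steepest brightness change along tray axis at fixed other coord
    P=[]
    for x in xs:
        t=np.linspace(y0,y1,161);l=np.c_[np.full(161,x),t] if axis==1 else np.c_[t,np.full(161,x)]
        uv=proj('top',np.c_[l@M+o,np.full(161,z)]).astype(np.float32)
        v=cv2.remap(g,uv[:,:1].copy(),uv[:,1:].copy(),cv2.INTER_LINEAR).ravel()
        d=abs(np.gradient(cv2.GaussianBlur(v[None],(0,0),5)[0]));P.append(t[d.argmax()])
    k=np.polyfit(xs,P,1);print(np.degrees(np.arctan(k[0])),np.polyval(k,np.mean(xs)),np.abs(np.polyval(k,xs)-P).max())
X=np.linspace(-.12,-.035,25)
print('rear');edge(X,-.02,.03,.038,1)
print('side');edge(np.linspace(.02,.12,25),-.045,.0,.038,0)
print('stop face');edge(np.linspace(-.01,.12,25),.12,.14,.032,1)
print('tray open edge');edge(np.linspace(-.12,.12,40),-.155,-.13,.006,1)
E
python3 - <<'E'
import cv2
a=cv2.imread("end_raw.png")[240:305,215:290];cv2.imwrite("pics/endc.png",cv2.resize(a,None,fx=9,fy=9,interpolation=cv2.INTER_CUBIC))
E
```

```text
rear
-0.6416340555362496 0.007512500000000001 0.012412980769230768
side
-0.09222408853122702 -0.02198249999999999 0.018283197115384623
stop face
0.06407631842273077 0.13655499999999998 0.0006344230769230741
tray open edge
0.13087499283153117 -0.13838671875 0.0008342665337711108
```

View pics/endc.png

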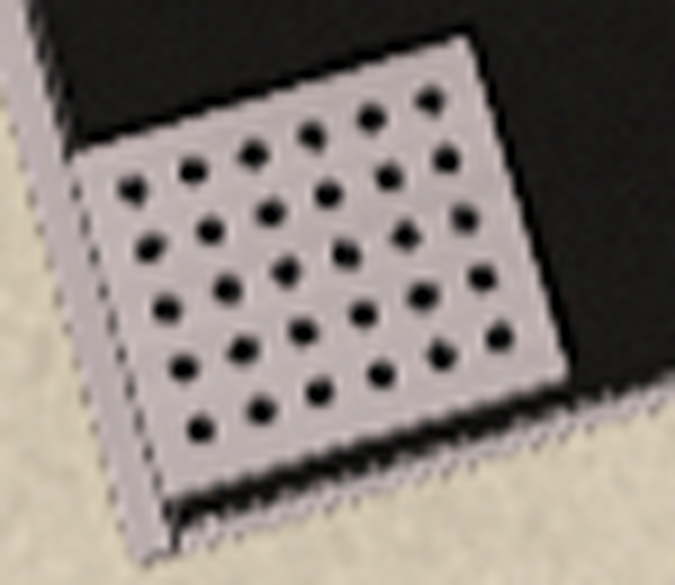

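The crop shows the front edge flush and parallel to the stop along a thin, even seam from (75,170) to (165,480). The rear edge is within about 1° of the tray. Handing in.

```bash
python3 -c "
from bench import job_done
print(job_done())"
```

```text
the job is handed in; nothing more can be done
None
```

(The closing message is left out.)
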